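# Fit-test candle cups on a slanted gauge dowel and sort them

### The job

Two metal candle cups stand mouth down on the counter; they look alike, but only one has a bore wide enough for our candles. Find out which by trying them over the slanted dowel of the wooden fit gauge, gently and without forcing: stand the cup that stops on the dowel's nose in the brown cardboard box, and have the one that fits fully home on the dowel while the other is in the cardboard box; only then take it off and stand it in the clear plastic storage box. Both must end upright, mouth down, on the box floor; leave the torch, the jar and the tealights as they are.

Things in the scene. Friction and masses are not known exactly. Their poses are not given: they have to be found in the camera images.
- cup_1_center (a point): centre (on the axis, 45 mm above the mouth) of an aluminium candle cup standing mouth down: a tube 36 mm outside, 90 mm tall, closed on top, with a flange 42 mm wide and 6 mm high round the open mouth; z points to the closed end. The bore, 70 mm deep, is 25 mm in one cup and 19 mm in the other, else they are alike: the name does not tell which
- cup_2_center (a point): centre (on the axis, 45 mm above the mouth) of an aluminium candle cup standing mouth down: a tube 36 mm outside, 90 mm tall, closed on top, with a flange 42 mm wide and 6 mm high round the open mouth; z points to the closed end. The bore, 70 mm deep, is 25 mm in one cup and 19 mm in the other, else they are alike: the name does not tell which
- cup_1: the same cup as a body, about 0.16 kg; origin at the centre of its mouth, z towards the closed end. The 25 mm bore slides right over the dowel; the 19 mm bore stops on its tapered nose, the mouth about 6 mm below the tip
- cup_2: the same cup as a body, about 0.16 kg; origin at the centre of its mouth, z towards the closed end. The 25 mm bore slides right over the dowel; the 19 mm bore stops on its tapered nose, the mouth about 6 mm below the tip
- gauge: the fixed fit gauge: a wooden base 150 mm (x) by 90 mm (y) by 18 mm high with a slanted round block and dowel. Origin at the centre of its underside; the dowel leans 30 degrees from vertical towards the gauge's own -x (roughly towards the robot), in its x-z plane
- dowel_foot (a point): foot of the dowel, on its axis, in the flat round seat (48 mm in diameter, square to the dowel) that a cup's mouth rests on when fully home. Height 60 mm above the counter. z runs up along the dowel
- dowel_tip (a point): tip of the dowel, on its axis, 60 mm from the foot, about 112 mm above the counter; z runs up along the dowel, 30 degrees from vertical. The dowel is 22 mm in diameter; its last 9 mm taper to 12 mm at the flat tip. The wide cup has 1.5 mm of play all round
- dowel_home (a point): point on the dowel's axis 45 mm above the foot: where the centre of a cup lies that is fully home
- storage_box: fixed, open clear plastic box 160 x 160 mm, 45 mm high, walls and floor 4 mm thick; origin at the centre of its underside. For the cup that fits
- card_box: fixed, open cardboard box 150 x 150 mm, 40 mm high, walls and floor 4 mm thick; origin at the centre of its underside. For the cup that does not fit
- torch: bystander: blue torch standing on its head, 42 mm in diameter, 130 mm tall; origin at the centre of its underside
- jar: bystander: glass jar with a yellow cap, 60 mm in diameter, 85 mm tall; origin at the centre of its underside
- tealights: bystander: tray of six tealights, 125 x 85 x 21 mm; origin at the centre of its underside

How it is judged:
By the outcome, as a careful person would: the job done as asked, in the order asked, and still so for the second after the job is handed in, with the robot touching nothing.
It also fails if it takes over 72 s, if anything falls off the work surface, if the arm or the gripper's body presses on something with over 40 N, if the wrist force passes 120 N, or if a joint passes its speed limit or range.

### The arm

A 7-joint arm with a two-finger parallel gripper is mounted at the origin on the work surface. World frame = base frame: x ahead of the robot, y to its left, z up, the work surface at z = 0. Lengths are in m, angles in rad, forces in N, time in s.
With the tool pointing down it reaches from about 0.35 to 0.9 m from the base axis. Payload 8.1 kg.
Tool frame: the origin (TCP) lies at the very end of the fingers, on their centre line; the grasp point (between the pads) lies arm.hold_point_z behind it (arm.hold_point_z is the distance from the TCP to the grasp point, in m); z points along the fingers, y is the line along which they close (so a half turn about z gives the same grasp; the last joint's range is limited). The gripper opens to 92 mm and grips with 3 to 60 N. Pads are 19 mm wide; open, the fingers measure 130 mm over their backs; the gripper's body (75 mm by 190 mm) begins 47 mm behind the grasp point.
Start: joints at [1.096, 0.434, 0.025, 1.573, -0.012, 1.134, -0.075], TCP at [0.227, -0.582, 0.227] pointing down, gripper open.
Joint ranges: [-2.62, 2.62], [-0.44, 2.09], [-1.27, 1.32], [0.08, 2.57], [-1.32, 4.46], [0.12, 2], [-2.74, 2.74]. Speed limits (rad/s): [2.22, 2.22, 3.01, 3.01, 3.14, 3.14, 3.14].

### API

Orientations are given as a rotation vector (axis times angle).
In Python, from cell import arm, vision, job, cut_out gives the robot as it stands. The module is installed in compiled form; this text tells all that it offers.
- The arm moves only by the tool play_rows, never from a script. Its argument "increments" is text: rows parted by semicolons, each of 5 numbers parted by spaces: the shift along the tool's x, y, z in cm, then the turn about the tool's z in degrees, then the opening, from -1 (shut) to 1 (fully open), so that 0 is half open. A call has 1 to 5 rows; each row shifts and turns the commanded pose from where the row before left it, along the tool's axes as they then stand; what a row does not reach is not made up. A row lasts 1/12 s, in which the tool goes at most 41.7 mm and 7.16 degrees, less where a joint would pass 70% of its speed; a pose out of reach is approached as far as the arm can. A call is refused whole if a number of a shift passes 4.17 or a number of a turn 7.16, either way. A call with a gripper value outside its range is refused whole. The fingers move at their own pace and stop on an object; "grip_force" is the grip in N (left out, the last holds). Time passes only in rows, so rows that do not move let the fingers close. It gives the time, the measured TCP pose, the force, the opening and the grip force at its end, in the units of the state.
- arm.observe(): the state, without advancing time (a new reading comes with each control period).
- vision.get_image(name): name is "scene" or "side" or "wrist"; returns a dict with "frame" (400x640x3 uint8, red, green, blue), "z_map" (400x640 float32, m along the optical axis (not along the pixel's ray), 0 where there is no reading), "mtx" (3x3 intrinsics, pixels), "cam_to_world" (4x4, takes a point from camera to world coordinates). Camera axes: x right, y up, looking along -z (the intrinsics and any distortion apply to the point x, -y, -z); pixel columns grow to the right and rows downward; lengths in m; the calibration is good to about 2 mm. A picture is of the moment at which its call begins.
- job.sign_off(): hands the job in; it is judged then, once.
Trained networks look in a picture, given as the dict that the camera call returned (one of the last four; its "shot" number tells which), for a name from the list of things; names that differ only in an ending like _2 or _b are one class to them, and where a whole thing is asked for, a point or a joint stands for the part that bears it (a point fixed in the world has none). Each returns a list of dicts, best first, with "confidence" (0 to 1); they miss things now and then, are a little off and sometimes report something else, mostly with a low value. They report only what shows in the picture. A call takes as long as a camera call.
- cut_out(query, picture): "mask" (400x640 bool, what is visible of it) and "point" ([row, column] in pixels, amid what is visible of it).
The state is a dict: "clock": time; "joints": joint angles; "dq": joint speeds; "joint_efforts": joint torques, N m; "position": TCP position; "ee_rot": TCP orientation; "force": force on the tool from outside, world axes, zero at the start; "ft_torque": the same for the moment, N m; "width": opening from 0.0 (shut) to 1.0 (fully open); "gripper_force": force on a finger pad.
Only numpy, scipy, OpenCV 4.12 (cv2) and the standard library are available. Lean on these libraries where they do the work, as an engineer would, in place of code of your own. Each camera call takes 0.05 s, during which the arm holds its last target. There are 200 camera calls.

## Working session

There is one attempt and no reset: what is moved stays moved. The work goes in short steps, Python scripts to look and compute and a tool call to move; the robot and the scene stay as the last step left them, time stands still between calls to the robot, and variables do not carry over. Pictures are saved under pics/ and viewed, at most 10 in all, crops included, and the job is handed in when it is done.

Besides the shell and the picture viewer there is one more tool, called after ">>>" by a JSON object that holds its "op" and its "data". play_rows: Moves the arm, as the interface text tells. Its arguments: {"type":"object","properties":{"increments":{"type":"string"},"grip_force":{"type":"number"}},"required":["increments"]}

```bash
mkdir -p pics
cat > h.py <<'E'
import numpy as np, cv2
from cell import arm, vision, job, cut_out
def save(p,n): cv2.imwrite(n, cv2.cvtColor(p["frame"],cv2.COLOR_RGB2BGR))
def world(p,rc):
    r,c=np.asarray(rc[0],float),np.asarray(rc[1],float); z=p["z_map"][r.astype(int),c.astype(int)].astype(float)
    k=p["mtx"]; X=np.stack([(c-k[0,2])/k[0,0]*z,-(r-k[1,2])/k[1,1]*z,-z,np.ones_like(z)],-1)
    return (X@p["cam_to_world"].T)[...,:3][z>0]
def cloud(p,mask): return world(p,np.nonzero(mask))
E
python3 - <<'E'
from h import *
s=arm.observe(); print({k:np.round(v,3) for k,v in s.items()}, arm.hold_point_z)
ps={}
for n in ("scene","side"):
    p=vision.get_image(n); save(p,f"pics/{n}0.png"); 
    print(n,np.round(p["cam_to_world"],2).tolist(), np.round(p["mtx"],0).tolist())
    for q in ("cup_1","gauge","dowel_tip","storage_box","card_box","torch","jar","tealights"):
        for d in cut_out(q,p)[:3]:
            w=cloud(p,d["mask"]); 
            print(q,round(d["confidence"],2),np.round(d["point"]),"med",np.round(np.median(w,0),3),"lo",np.round(np.percentile(w,2,0),3),"hi",np.round(np.percentile(w,98,0),3))
E
```

```text
{'clock': np.float64(0.0), 'joints': array([ 1.096,  0.435,  0.025,  1.574, -0.012,  1.134, -0.075]), 'dq': array([-0.001,  0.001, -0.002, -0.   , -0.   ,  0.   , -0.001]), 'joint_efforts': array([-0.0000e+00, -6.6785e+01,  9.8500e-01, -3.1445e+01, -6.1000e-02,
        4.3000e-02,  0.0000e+00]), 'position': array([ 0.227, -0.582,  0.226]), 'ee_rot': array([-3.086e+00, -5.800e-01,  1.000e-03]), 'force': array([0.344, 0.382, 0.188]), 'ft_torque': array([ 0.037,  0.001, -0.009]), 'gripper_force': np.float64(0.0), 'width': np.float64(1.0)} 0.0188
scene [[-0.29, -0.76, 0.58, 1.26], [0.96, -0.22, 0.19, 0.19], [-0.01, 0.61, 0.79, 1.06], [0.0, 0.0, 0.0, 1.0]] [[472.0, 0.0, 315.0], [0.0, 472.0, 207.0], [0.0, 0.0, 1.0]]
cup_1 0.88 [181. 278.] med [ 0.462 -0.165  0.06 ] lo [ 0.44  -0.185  0.005] hi [ 0.469 -0.152  0.093]
cup_1 0.62 [208. 415.] med [0.45  0.208 0.064] lo [0.425 0.192 0.005] hi [0.456 0.225 0.093]
gauge 0.88 [239. 336.] med [0.604 0.027 0.02 ] lo [ 0.51  -0.023  0.006] hi [0.653 0.066 0.108]
dowel_tip 0.74 [234. 334.] med [0.599 0.023 0.069] lo [0.567 0.001 0.049] hi [0.625 0.041
[... 1474 characters left out ...]

dowel_tip 0.65 [216. 306.] med [0.593 0.031 0.064] lo [0.565 0.006 0.047] hi [0.624 0.045 0.11 ]
dowel_tip 0.52 [298. 336.] med [0.436 0.22  0.069] lo [0.421 0.196 0.   ] hi [0.454 0.228 0.09 ]
storage_box 0.64 [307. 248.] med [0.623 0.292 0.003] lo [ 0.537  0.212 -0.001] hi [0.698 0.372 0.044]
card_box 0.79 [142. 334.] med [ 0.643 -0.298  0.003] lo [ 0.561 -0.372 -0.002] hi [ 0.719 -0.203  0.038]
torch 0.97 [213. 238.] med [0.751 0.1   0.068] lo [0.74  0.083 0.005] hi [0.769 0.11  0.129]
jar 0.94 [144. 439.] med [ 0.345 -0.364  0.054] lo [ 0.317 -0.406 -0.002] hi [ 0.372 -0.353  0.084]
tealights 0.84 [170. 281.] med [ 0.746 -0.125  0.016] lo [ 0.69  -0.177 -0.002] hi [ 0.808 -0.086  0.021]
```

View pics/scene0.png

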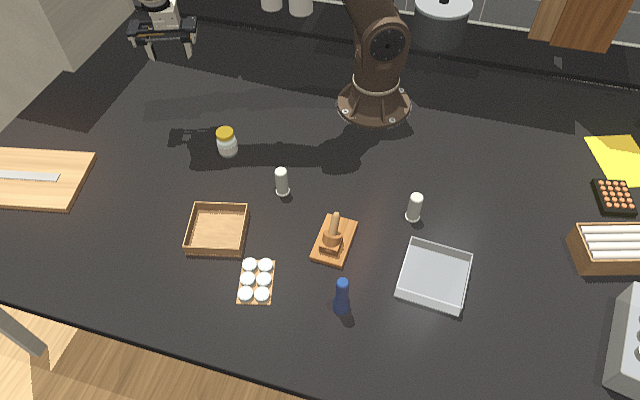

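View pics/side0.png

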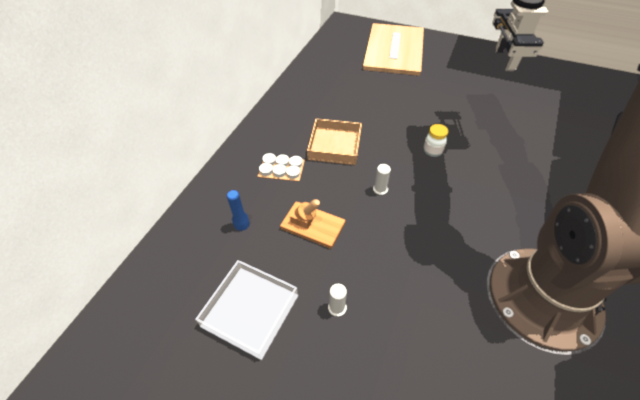

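```bash
cat > m.py <<'E'
from h import *
from scipy.optimize import least_squares
for n in ("scene","side"):
    p=vision.get_image(n)
    for d in cut_out("cup_1",p)[:2]:
        w=cloud(p,d["mask"]); w=w[np.linalg.norm(w[:,:2]-np.median(w[:,:2],0),axis=1)<.05]
        t=w[w[:,2]>np.percentile(w[:,2],98)-.006]; b=w[(w[:,2]>.015)&(w[:,2]<.08)]
        f=least_squares(lambda c:np.hypot(*(b[:,:2]-c).T)-.018,np.median(w[:,:2],0)-0.01*np.sign(p["cam_to_world"][:2,3]-np.median(w[:,:2],0)),loss="soft_l1",f_scale=.001)
        print(n,"cup",np.round(d["point"]),"top mean",np.round(t.mean(0),4),"fit",np.round(f.x,4),len(b))
    d=cut_out("dowel_tip",p)[0]; g=cut_out("gauge",p)[0]
    w=cloud(p,g["mask"])
    w=w[(w[:,2]<.025)&(w[:,2]>.012)]
    r=cv2.minAreaRect((w[:,:2]*1000).astype(np.float32)); print("base rect",r)
    w=cloud(p,g["mask"]|d["mask"]); w=w[(w[:,2]>.07)&(w[:,2]<.125)]
    w=w[np.linalg.norm(w[:,:2]-np.median(w[:,:2],0),axis=1)<.05]
    # dowel axis: foot F, yaw a, axis=(-sin30 cos a,-sin30 sin a,cos30)
    def res(v):
        a=v[2]; u=np.array([-.5*np.cos(a),-.5*np.sin(a),.866]); q=w-np.array([v[0],v[1],.06]); s=q@u
        R=np.where(s<.051,.011,.011-(s-.051)*.005/.009); rr=np.linalg.norm(q-s[:,None]*u,axis=1)-R
        return np.where(s<.058,rr,np.where(rr<0,s-.06,rr))
    f=least_squares(res,[.61,.025,0.],loss="soft_l1",f_scale=.001); v=f.x
    print("foot",np.round(v,4),"tip",np.round([v[0]-.03*np.cos(v[2]),v[1]-.03*np.sin(v[2])],4),"cost",f.cost,len(w),"res",np.median(abs(f.fun)), "top pts",np.round(w[w[:,2]>w[:,2].max()-.006].mean(0),4))
E
python3 m.py
```

```text
scene cup [186. 279.] top mean [ 0.4547 -0.1685  0.0904] fit [ 0.4487 -0.1696] 183
scene cup [207. 414.] top mean [0.4389 0.2071 0.091 ] fit [0.4355 0.2077] 193
base rect ((579.32373046875, 21.316848754882812), (90.8093490600586, 154.55519104003906), 87.46182250976562)
foot [0.6091 0.0271 0.1241] tip [0.5794 0.0234] cost 0.0007325606859336586 196 res 0.004034264370643106 top pts [0.5701 0.0221 0.1141]
side cup [300. 339.] top mean [0.4383 0.2102 0.0875] fit [0.4388 0.2083] 197
side cup [179. 380.] top mean [ 0.451  -0.1645  0.0869] fit [ 0.4519 -0.1689] 192
base rect ((579.791259765625, 22.979698181152344), (92.05912017822266, 149.04452514648438), 87.40994262695312)
foot [ 0.5946  0.0215 -0.0266] tip [0.5646 0.0223] cost 9.744009224912292e-05 122 res 0.0008259210681569162 top pts [0.5695 0.0244 0.1097]
```

The scene view shows the cups at about (181,278) and (207,415), the gauge at (239,336), the card box at (229,215) and the clear box at (273,430). The side view agrees with this. I'll set out for the cup on the −y side.

>>> {"op": "play_rows", "data": {"increments": "0 0 0 6 1;0 0 0 6 1;0 0 0 6 1;0 0 0 6 1"}}

```text
clock: 1.63
position: [0.227, -0.5824, 0.2268]
ee_rot: [3.14, -0.082, 0.0]
force: [0.7, 0.7, -0.7]
width: 1.0
gripper_force: 0.0
```

>>> {"op": "play_rows", "data": {"increments": "1.8 -3.7 0 0 1;1.8 -3.7 0 0 1;1.8 -3.7 0 0 1;1.8 -3.7 0 0 1;1.8 -3.7 0 0 1"}}

```text
clock: 2.05
position: [0.3263, -0.4, 0.2269]
ee_rot: [3.14, -0.074, 0.001]
force: [2.0, -0.1, -0.1]
width: 1.001
gripper_force: 0.0
```

>>> {"op": "play_rows", "data": {"increments": "1.8 -3.7 0 0 1;1.8 -3.7 0 0 1;1.8 -3.7 0 0 1;1.8 -3.7 0 0 1;1.8 -3.7 0 0 1"}}

```text
clock: 2.47
position: [0.4249, -0.2194, 0.2271]
ee_rot: [3.14, -0.074, 0.001]
force: [1.4, 0.1, 0.3]
width: 1.0
gripper_force: 0.0
```

```bash
cat >> h.py <<'E'
from scipy.spatial.transform import Rotation as Ro
def need(xyz,yaw=None):
    s=arm.observe(); R=Ro.from_rotvec(s["ee_rot"]).as_matrix()
    print("t",round(float(s["clock"]),2),"pos",np.round(s["position"],4),"yaw",round(np.degrees(np.arctan2(R[1,0],R[0,0])),2),"F",np.round(s["force"],2),"w",round(float(s["width"]),3),"gf",s["gripper_force"])
    print("need cm",np.round(R.T@(np.array(xyz)-s["position"])*100,2))
E
python3 - <<'E'
from h import *
need([.450,-.169,.041])
p=vision.get_image("wrist"); save(p,"pics/w0.png"); print(np.round(p["cam_to_world"],3).tolist())
for d in cut_out("cup_1",p)[:2]:
    w=cloud(p,d["mask"]); t=w[w[:,2]>.08]; print(d["confidence"],d["point"],np.round(t.mean(0),4),np.round(t.min(0),4),np.round(t.max(0),4),len(t))
E
```

```text
t 2.47 pos [ 0.4249 -0.2194  0.2271] yaw -2.71 F [1.38 0.12 0.33] w 1.0 gf 0.0
need cm [ 2.26 -5.16 18.61]
[[-0.046, 0.963, 0.267, 0.497], [-0.999, -0.045, -0.012, -0.222], [0.0, -0.267, 0.964, 0.386], [0.0, 0.0, 0.0, 1.0]]
0.62 [158.1, 268.1] [ 0.4525 -0.1706  0.0898] [ 0.4341 -0.1873  0.0802] [ 0.4691 -0.1525  0.0928] 1187
```

>>> {"op": "play_rows", "data": {"increments": "1.2 -2.5 0 0 1;1.2 -2.5 3 0 1;0 0 4 0 1;0 0 4 0 1;0 0 4 0 1"}}

```text
clock: 2.98
position: [0.4511, -0.1724, 0.0758]
ee_rot: [3.14, -0.073, 0.003]
force: [0.9, -0.3, -0.2]
width: 0.998
gripper_force: 0.0
```

>>> {"op": "play_rows", "data": {"increments": "0 0 3.6 0 1;0 0 0 0 1;0 0 0 0 0.2;0 0 0 0 -0.3;0 0 0 0 -0.3", "grip_force": 5}}

```text
clock: 3.4
position: [0.4523, -0.1731, 0.0431]
ee_rot: [3.14, -0.075, 0.006]
force: [0.0, 0.8, -0.4]
width: 0.833
gripper_force: 0.0
```

```bash
python3 -c "
from h import *
need([.4517,-.170,.041])"
```

```text
t 3.4 pos [ 0.4523 -0.1731  0.0431] yaw -2.72 F [ 0.    0.83 -0.35] w 0.833 gf 0.0
need cm [-0.08 -0.31  0.21]
```

>>> {"op": "play_rows", "data": {"increments": "-0.1 -0.3 0.2 0 -0.1;0 0 0 0 -0.1;0 0 0 0 -0.4;0 0 0 0 -0.6;0 0 0 0 -1", "grip_force": 5}}

```text
clock: 3.82
position: [0.45, -0.1695, 0.0391]
ee_rot: [3.14, -0.074, 0.001]
force: [0.6, -1.0, 0.5]
width: 0.469
gripper_force: 0.0
```

>>> {"op": "play_rows", "data": {"increments": "0 0 0 0 -1;0 0 0 0 -1;0 0 0 0 -1;0 0 0 0 -1;0 0 0 0 -1"}}

```text
clock: 4.23
position: [0.4499, -0.1695, 0.0388]
ee_rot: [3.14, -0.074, 0.0]
force: [-0.6, -0.8, 2.8]
width: 0.398
gripper_force: 5.0
```

```bash
python3 -c "
from h import *
need([.57,.023,.22])"
```

```text
t 4.23 pos [ 0.4499 -0.1695  0.0388] yaw -2.71 F [-0.62 -0.81  2.8 ] w 0.398 gf 4.999626714270562
need cm [ 11.09 -19.8  -18.12]
```

>>> {"op": "play_rows", "data": {"increments": "0 0 -1 0 -1;0 0 -3 0 -1;0 0 -3.5 0 -1;0 0 -3.5 0 -1;0 0 -3.5 0 -1"}}

```text
clock: 4.65
position: [0.4489, -0.1688, 0.1856]
ee_rot: [-3.14, 0.073, 0.002]
force: [1.2, -0.5, -1.7]
width: 0.395
gripper_force: 5.0
```

>>> {"op": "play_rows", "data": {"increments": "1 -2.5 -3 0 -1;1 -3 0 0 -1;1 -3 0 0 -1;1 -3 0 0 -1;0.5 -2 0 0 -1"}}

```text
clock: 5.07
position: [0.5016, -0.0331, 0.2145]
ee_rot: [-3.14, 0.07, -0.001]
force: [0.5, 0.1, -1.5]
width: 0.397
gripper_force: 5.0
```

>>> {"op": "play_rows", "data": {"increments": "0 0 0 0 -1;0 0 0 0 -1;0 0 0 0 -1"}}

```text
clock: 5.32
position: [0.5004, -0.0372, 0.2137]
ee_rot: [3.14, -0.074, -0.001]
force: [-0.6, -1.0, -1.6]
width: 0.396
gripper_force: 5.0
```

```bash
cat > g.py <<'E'
from h import *
from scipy.optimize import least_squares
need([.5,-.03,.22])
p=vision.get_image("wrist"); save(p,"pics/w1.png")
for q in ("dowel_tip","gauge","cup_1"):
    for d in cut_out(q,p)[:1]:
        w=cloud(p,d["mask"]); print(q,d["confidence"],np.round(d["point"]),np.round(np.percentile(w,[2,50,98],0),4).tolist())
        if q=="cup_1": continue
        w=w[(w[:,2]>.07)&(w[:,2]<.125)&(np.linalg.norm(w[:,:2]-[.58,.023],axis=1)<.05)]
        a=-.045
        def res(v):
            u=np.array([-.5*np.cos(a),-.5*np.sin(a),.866]); o=w-np.array([v[0],v[1],.06]); s=o@u
            R=np.where(s<.051,.011,.011-(s-.051)*.005/.009); rr=np.linalg.norm(o-s[:,None]*u,axis=1)-R
            return np.where(s<.058,rr,np.where(rr<0,s-.06,rr))
        f=least_squares(res,[.597,.023],loss="soft_l1",f_scale=.0005); v=f.x
        t=w[w[:,2]>np.percentile(w[:,2],99)-.004]
        print(" foot",np.round(v,4),"tip",np.round([v[0]-.03,v[1]+.0013],4),"medres",np.median(abs(f.fun)),len(w),"top",np.round(t.mean(0),4),len(t))
E
python3 g.py
```

```text
t 5.32 pos [ 0.5004 -0.0372  0.2137] yaw -2.71 F [-0.59 -0.98 -1.59] w 0.396 gf 4.998001456260681
need cm [-0.08 -0.72 -0.63]
dowel_tip 0.87 [ 82. 249.] [[0.5629, -0.0018, 0.0478], [0.5962, 0.0171, 0.0681], [0.626, 0.0425, 0.114]]
 foot [0.5953 0.0209] tip [0.5653 0.0222] medres 0.0003780079542969241 1434 top [0.5694 0.0215 0.1132] 278
gauge 0.83 [ 95. 260.] [[0.5098, -0.0224, 0.0168], [0.5853, 0.015, 0.019], [0.6518, 0.0639, 0.1116]]
 foot [0.5953 0.0209] tip [0.5653 0.0222] medres 0.0003780079542969241 1434 top [0.5694 0.0215 0.1132] 278
cup_1 0.83 [250. 319.] [[0.4935, -0.0531, 0.1806], [0.5154, -0.0374, 0.2511], [0.5198, -0.0214, 0.2663]]
```

View pics/w1.png

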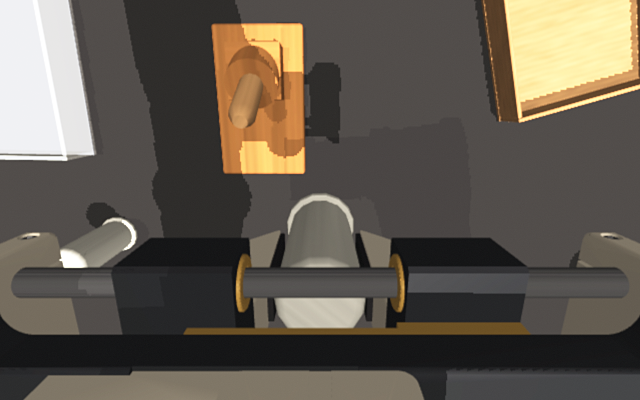

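>>> {"op": "play_rows", "data": {"increments": "2.1 -2.1 0 0 -1;2.1 -2.1 0 0 -1;2 -2 0 0 -1;0 0 2 0 -1;0 0 2 0 -1", "grip_force": 4}}

```text
clock: 5.93
position: [0.5678, 0.0236, 0.174]
ee_rot: [-3.14, 0.072, -0.005]
force: [-1.3, -0.6, -3.9]
width: 0.398
gripper_force: 4.0
```

>>> {"op": "play_rows", "data": {"increments": "0 0 1.2 0 -1;0 0 0 0 -1;0 0 0 0 -1"}}

```text
clock: 6.18
position: [0.5655, 0.0217, 0.1614]
ee_rot: [3.14, -0.076, -0.002]
force: [0.2, -0.1, -1.9]
width: 0.396
gripper_force: 4.0
```

```bash
python3 -c "
from h import *
need([.5655,.0222,.1448])
p=vision.get_image('wrist'); d=cut_out('cup_1',p)[0]; w=cloud(p,d['mask'])
f=w[w[:,2]<np.percentile(w[:,2],2)+.012]; print(np.round(np.percentile(w,[1,50,99],0),4).tolist()); 
for z in np.arange(.11,.2,.01):
  b=w[abs(w[:,2]-z)<.005]
  if len(b)>5: print(round(z,3),np.round(b.min(0),4),np.round(b.max(0),4))
"
```

```text
t 6.18 pos [0.5655 0.0217 0.1614] yaw -2.76 F [ 0.24 -0.06 -1.91] w 0.396 gf 3.9997266232967377
need cm [-0.   -0.05  1.66]
[[0.5579, 0.0044, 0.1271], [0.5804, 0.0215, 0.1991], [0.5861, 0.0398, 0.214]]
0.13 [0.5619 0.002  0.1251] [0.5876 0.0427 0.135 ]
0.14 [0.5689 0.0044 0.1351] [0.5847 0.0381 0.145 ]
0.15 [0.569  0.0044 0.1451] [0.5849 0.0383 0.1549]
0.16 [0.5689 0.0043 0.155 ] [0.585  0.0387 0.165 ]
0.17 [0.5668 0.0038 0.165 ] [0.585  0.0377 0.175 ]
0.18 [0.5667 0.0038 0.175 ] [0.585  0.0395 0.185 ]
0.19 [0.57   0.0047 0.185 ] [0.5851 0.038  0.195 ]
```

>>> {"op": "play_rows", "data": {"increments": "0 0 0.6 0 -1;0 0 0.5 0 -1;0 0 0.5 0 -1;0 0 0 0 -1;0 0 0 0 -1"}}

```text
clock: 6.7
position: [0.5656, 0.0221, 0.1453]
ee_rot: [3.14, -0.074, -0.001]
force: [-0.5, -0.8, -4.0]
width: 0.395
gripper_force: 4.0
```

>>> {"op": "play_rows", "data": {"increments": "-0.55 0 0.03 0 -1;-0.55 0 0.09 0 -1;-0.54 0 0.14 0 -1;-0.52 0 0.2 0 -1;-0.49 0 0.25 0 -1", "grip_force": 4}}

```text
clock: 7.12
position: [0.5388, 0.0235, 0.1387]
ee_rot: [3.14, -0.074, 0.0]
force: [0.1, -1.3, -1.8]
width: 0.376
gripper_force: 4.0
```

```bash
cat > t.py <<'E'
from h import *
import sys
T=np.array([.5653,.0222,.112]); u=np.array([-.4995,.0227,.866])
need(T+.053*u-[0,0,.0188])
s=arm.observe(); P=s["position"]+[0,0,.0188]; d=P-T; e=np.array([-.866,.039,-.5])
print("P rel tip: along",round(d@u*1000,1),"perp",round(d@e*1000,1),"mm")
p=vision.get_image("wrist")
if len(sys.argv)>1: save(p,sys.argv[1])
for dd in cut_out("cup_1",p)[:1]:
    w=cloud(p,dd["mask"]); w=w[(abs(w[:,1]-P[1])<.008)&(abs(w[:,0]-P[0])<.08)]
    for z in np.arange(.08,.25,.01):
        b=w[abs(w[:,2]-z)<.005]
        if len(b)>3: print(round(z,3),"xmax",round(b[:,0].max(),4),len(b),end="; ")
E
python3 t.py
```

```text
t 7.12 pos [0.5388 0.0235 0.1387] yaw -2.71 F [ 0.11 -1.25 -1.81] w 0.376 gf 3.995913841354195
need cm [ 0.01  0.01 -0.04]
P rel tip: along 52.6 perp 0.3 mm
```

Run:
```python
from h import *
p=vision.get_image("wrist"); q=vision.get_image("side")
a=cv2.resize(p["frame"][120:340,180:460],(560,440)); b=cv2.resize(q["frame"][130:290,230:390],(440,440))
cv2.imwrite("pics/c1.png",cv2.cvtColor(cv2.resize(np.hstack([a,b]),(800,352)),cv2.COLOR_RGB2BGR))
```

```text
(no output)
```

View pics/c1.png

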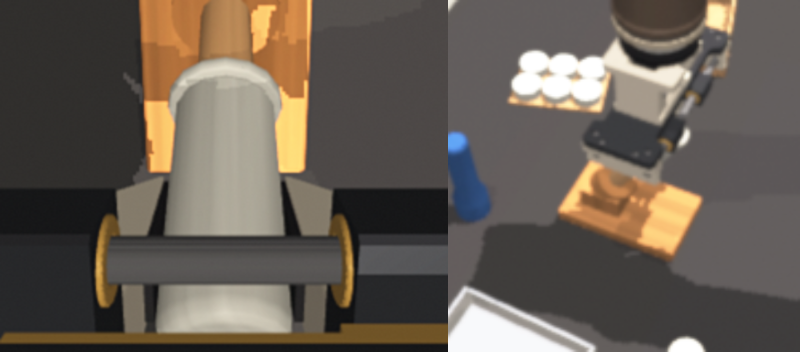

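```bash
cat > t.py <<'E'
from h import *
import sys
T=np.array([.5653,.0222,.112]); u=np.array([-.4995,.0227,.866]); e=np.array([-.866,.039,-.5])
need(T+.053*u-[0,0,.0188])
s=arm.observe(); P=s["position"]+[0,0,.0188]; d=P-T
print("P rel tip: along",round(d@u*1000,1),"perp",round(d@e*1000,1),"mm")
p=vision.get_image("wrist")
if len(sys.argv)>1: save(p,sys.argv[1])
r,c=np.mgrid[100:240,200:440]; w=world(p,(r.ravel(),c.ravel())); w=w[(abs(w[:,1]-P[1])<.004)]
a=(w-T)@u; b=-(w-T)@e   # along dowel from tip, offset towards +x/up side
for k in np.arange(-60,60,4):
    m=abs(a*1000-k)<2
    m&=abs(b)<.04
    if m.sum()>3: print(k,round(float(np.median(b[m]))*1000,1),m.sum(),end="; ")
E
python3 t.py
```

```text
t 7.32 pos [0.539  0.0234 0.1386] yaw -2.71 F [-1.8  -2.12 -0.97] w 0.375 gf 4.001491521055982
need cm [-0.01  0.   -0.05]
P rel tip: along 52.5 perp 0.2 mm
-60 17.3 233; -56 10.4 38; -52 10.6 40; -48 10.4 41; -44 10.5 40; -40 10.3 42; -36 10.4 50; -32 10.4 45; -28 10.4 45; -24 10.3 55; -20 10.4 55; -16 11.1 4; -4 20.3 42; 0 18.7 141; 4 17.2 72; 8 17.2 72; 12 17.2 86; 16 17.3 83; 20 17.2 91; 24 17.2 89; 28 17.1 109; 32 17.1 108; 36 17.1 105; 40 16.9 125; 44 17.0 126; 48 17.0 110;
```

>>> {"op": "play_rows", "data": {"increments": "0.15 0 0.26 0 -1;0.15 0 0.26 0 -1;0.15 0 0.26 0 -1;0 0 0 0 -1"}}

```text
clock: 7.7
position: [0.5443, 0.023, 0.1303]
ee_rot: [3.14, -0.075, -0.0]
force: [-0.9, -2.6, 0.3]
width: 0.377
gripper_force: 4.0
```

```bash
python3 t.py
```

```text
t 7.7 pos [0.5443 0.023  0.1303] yaw -2.73 F [-0.86 -2.58  0.26] w 0.377 gf 4.003132800958928
need cm [-0.55 -0.01 -0.88]
P rel tip: along 42.7 perp -0.4 mm
-60 17.8 255; -56 10.5 44; -52 10.4 42; -48 10.5 45; -44 10.2 43; -40 10.5 51; -36 10.5 51; -32 10.4 51; -28 10.5 51; -24 10.4 62; -20 10.2 57; -16 10.5 27; -4 20.2 52; 0 18.5 155; 4 16.9 83; 8 16.7 88; 12 16.5 89; 16 16.3 108; 20 16.3 102; 24 16.1 106; 28 15.9 118; 32 15.7 125; 36 15.6 114; 40 16.1 8;
```

>>> {"op": "play_rows", "data": {"increments": "-0.1 0 -0.17 0 -1;0.42 0 -0.21 0 -1;0.44 0 -0.17 0 -1;0.46 0 -0.12 0 -1;0.46 0 -0.08 0 -1"}}

```text
clock: 8.17
position: [0.5613, 0.0226, 0.1386]
ee_rot: [3.141, -0.074, 0.0]
force: [-2.0, -2.6, 0.5]
width: 0.376
gripper_force: 4.0
```

>>> {"op": "play_rows", "data": {"increments": "0.47 0 -0.03 0 -1;0.3 0 0 0 -1;0 0 0 0 -1"}}

```text
clock: 8.42
position: [0.5694, 0.0221, 0.1388]
ee_rot: [3.141, -0.074, 0.001]
force: [-1.5, -2.0, 3.2]
width: 0.378
gripper_force: 4.0
```

```bash
cat > v.py <<'E'
from h import *
import sys
need([.64,-.293,.25])
s=arm.observe(); P=s["position"]+[0,0,.0188]
p=vision.get_image("wrist")
r,c=np.mgrid[100:240,200:440]; w=world(p,(r.ravel(),c.ravel())); w=w[(abs(w[:,1]-P[1])<.004)]
for z in np.arange(-.08,.03,.006):
    m=(abs(w[:,2]-P[2]-z)<.003)&(abs(w[:,0]-P[0])<.08)
    if m.sum()>3: print(round(z*1000),round(float(np.median(w[m,0]-P[0]))*1000,1),m.sum(),end="; ")
E
python3 v.py
```

```text
t 8.42 pos [0.5694 0.0221 0.1388] yaw -2.72 F [-1.52 -2.03  3.19] w 0.378 gf 3.9970018377061933
need cm [  8.56  31.14 -11.11]
-80 27.6 83; -74 24.2 79; -68 20.9 88; -62 18.1 76; -44 19.2 114; -38 16.7 59; -32 16.0 69; -26 15.3 71; -20 14.6 81; -14 13.9 85; -8 13.3 98; -2 12.9 44;
```

>>> {"op": "play_rows", "data": {"increments": "0.35 0 0 0 -1;0.35 0 0.0 0 -1;0 0 0 0 -1"}}

```text
clock: 8.72
position: [0.576, 0.0218, 0.1387]
ee_rot: [3.141, -0.074, 0.001]
force: [-2.3, -2.0, 2.9]
width: 0.383
gripper_force: 4.0
```

```bash
python3 v.py
```

```text
t 8.72 pos [0.576  0.0218 0.1387] yaw -2.71 F [-2.29 -2.    2.93] w 0.383 gf 3.9734578190837055
need cm [  7.88  31.14 -11.13]
-80 21.4 71; -74 17.9 88; -68 14.1 90; -62 11.4 64; -44 12.9 112; -38 11.3 47; -32 11.2 52; -26 11.1 53; -20 11.1 73; -14 11.1 75; -8 11.0 51;
```

The cup stopped with its mouth about 6 mm below the tip while the pads slid 10 mm along it. That makes it the narrow one, and it is upright in the grip again. It goes to the card box next.

>>> {"op": "play_rows", "data": {"increments": "0 0 -1 0 -1;0 0 -2.5 0 -1;0 0 -3 0 -1;0 0.5 -3 0 -1;0.8 2.5 -1.5 0 -1", "grip_force": 10}}

```text
clock: 9.18
position: [0.5827, -0.0022, 0.2532]
ee_rot: [-3.136, 0.062, -0.008]
force: [1.6, 0.7, -1.8]
width: 0.377
gripper_force: 10.0
```

>>> {"op": "play_rows", "data": {"increments": "1.1 3.8 0 0 -1;1.1 3.8 0 0 -1;1.1 3.8 0 0 -1;1.1 3.8 0 0 -1;1.1 3.8 0 0 -1"}}

```text
clock: 9.6
position: [0.6286, -0.2019, 0.2494]
ee_rot: [-3.14, 0.072, -0.002]
force: [0.7, 0.7, -2.4]
width: 0.375
gripper_force: 10.0
```

>>> {"op": "play_rows", "data": {"increments": "1.1 3.8 0 0 -1;0.9 3 0 0 -1;0.4 2 0 0 -1;0 0 0 0 -1;0 0 0 0 -1"}}

```text
clock: 10.02
position: [0.6478, -0.2908, 0.2484]
ee_rot: [-3.14, 0.077, -0.0]
force: [0.5, 0.6, -2.1]
width: 0.374
gripper_force: 10.0
```

```bash
cat v.py > v2.py
cat >> v2.py <<'E'
print()
for q in ("card_box","storage_box")[:1]:
    for d in cut_out(q,p)[:1]:
        w=cloud(p,d["mask"]); print(q,d["confidence"],np.round(np.percentile(w,[1,50,99],0),4).tolist()); b=w[w[:,2]>.034]; print(cv2.minAreaRect((b[:,:2]*1000).astype(np.float32)))
E
python3 v2.py
```

```text
t 10.02 pos [ 0.6478 -0.2908  0.2484] yaw -2.82 F [ 0.48  0.6  -2.14] w 0.374 gf 9.960334813222289
need cm [-0.76  0.25 -0.16]
-44 13.5 112; -38 11.7 52; -32 11.5 54; -26 11.3 59; -20 11.3 70; -14 11.2 74; -8 11.2 57; 
card_box 0.83 [[0.5761, -0.3738, 0.0026], [0.6497, -0.2964, 0.0048], [0.7211, -0.2078, 0.0414]]
((639.3233032226562, -290.84698486328125), (149.94229125976562, 150.4964599609375), 13.386150360107422)
```

>>> {"op": "play_rows", "data": {"increments": "0 0 4 0 -1;0 0 4 0 -1;0 0 4 0 -1;0 0 4 0 -1;0 0 3 0 -1"}}

```text
clock: 10.53
position: [0.6471, -0.2869, 0.0559]
ee_rot: [-3.139, 0.07, 0.003]
force: [0.0, -0.0, -2.5]
width: 0.377
gripper_force: 10.0
```

>>> {"op": "play_rows", "data": {"increments": "0 0 1.5 0 -1;0 0 0.3 0 -1;0 0 0 0 -1;0 0 0 0 -1"}}

```text
clock: 10.87
position: [0.6492, -0.2891, 0.0424]
ee_rot: [3.141, -0.072, 0.004]
force: [-0.4, -1.2, -1.6]
width: 0.376
gripper_force: 10.0
```

```bash
python3 v.py
```

```text
t 10.87 pos [ 0.6492 -0.2891  0.0424] yaw -2.63 F [-0.41 -1.2  -1.65] w 0.376 gf 9.96055951807648
need cm [ -0.85   0.44 -20.76]
-62 71.8 241; -56 37.5 1043; -50 40.3 8; -44 13.3 119; -38 11.7 54; -32 11.7 55; -26 11.4 66; -20 63.3 216; -14 11.2 74; -8 11.1 55;
```

>>> {"op": "play_rows", "data": {"increments": "0 0 0.3 0 -1;0 0 0.3 0 -1;0 0 0.1 0 -1;0 0 0 0 -1", "grip_force": 5}}

```text
clock: 11.25
position: [0.649, -0.2904, 0.0348]
ee_rot: [3.14, -0.074, 0.004]
force: [2.5, -1.4, 3.3]
width: 0.379
gripper_force: 5.0
```

>>> {"op": "play_rows", "data": {"increments": "0 0 0 0 -0.2;0 0 0 0 -0.1;0 0 0 0 0;0 0 0 0 0.1;0 0 0 0 0.1", "grip_force": 3}}

```text
clock: 11.67
position: [0.6476, -0.2898, 0.0334]
ee_rot: [-3.141, 0.074, 0.001]
force: [0.2, 0.4, 0.4]
width: 0.545
gripper_force: 0.0
```

>>> {"op": "play_rows", "data": {"increments": "0 0 -1 0 0.1;0 0 -2 0 0.1;0 0 -3.5 0 0.1;0 0 -4 0 0.1;0 0 -4 0 0.3"}}

```text
clock: 12.08
position: [0.6472, -0.2896, 0.1805]
ee_rot: [-3.14, 0.074, 0.001]
force: [0.5, 0.0, -0.3]
width: 0.584
gripper_force: 0.0
```

>>> {"op": "play_rows", "data": {"increments": "0 0 -4 0 0.5;0 0 -2.5 0 1;-3.5 0 0 0 1;-3.5 0 0 0 1;0 0 0 0 1"}}

```text
clock: 12.5
position: [0.5709, -0.2873, 0.2442]
ee_rot: [3.14, -0.079, -0.008]
force: [-0.4, -0.8, -0.2]
width: 0.934
gripper_force: 0.0
```

Run:
```python
from h import *
p=vision.get_image("wrist"); save(p,"pics/w3.png")
for d in cut_out("cup_1",p)[:2]:
    w=cloud(p,d["mask"]); print(d["confidence"],np.round(d["point"]),np.round(np.percentile(w,[1,50,99],0),4).tolist())
need([.4375,.208,.26])
```

```text
0.95 [105. 317.] [[0.6263, -0.3055, 0.0057], [0.6434, -0.2894, 0.0944], [0.6594, -0.273, 0.0962]]
t 12.6 pos [ 0.5765 -0.2869  0.2448] yaw -2.78 F [0.12 0.39 0.15] w 0.99 gf 0.0
need cm [-16.28 -48.76  -1.55]
```

View pics/w3.png

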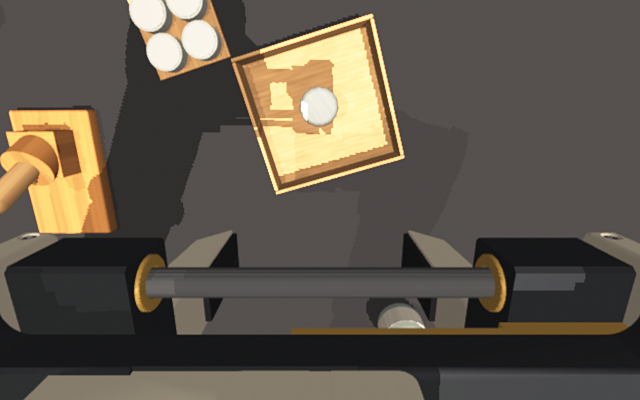

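The picture shows the narrow cup standing at (319,105) in the card box, with its top at z = 0.095. Next is the second cup.

>>> {"op": "play_rows", "data": {"increments": "-1.3 -3.8 0 0 1;-1.3 -3.8 0 0 1;-1.3 -3.8 0 0 1;-1.3 -3.8 0 0 1;-1.3 -3.8 0 0 1"}}

```text
clock: 13.02
position: [0.5224, -0.0915, 0.2442]
ee_rot: [-3.14, 0.073, -0.002]
force: [1.3, 0.5, 0.6]
width: 0.996
gripper_force: 0.0
```

>>> {"op": "play_rows", "data": {"increments": "-1.3 -3.8 0 0 1;-1.3 -3.8 0 0 1;-1.3 -3.8 0 0 1;-1.3 -3.8 0 0 1;-1.3 -3.8 0 0 1"}}

```text
clock: 13.43
position: [0.4661, 0.1018, 0.2444]
ee_rot: [-3.14, 0.073, -0.002]
force: [1.0, 0.4, -0.7]
width: 0.999
gripper_force: 0.0
```

>>> {"op": "play_rows", "data": {"increments": "-1.3 -3.8 0 0 1;-1.3 -3.8 0 0 1;-1.3 -2 0 0 1;0 0 0 0 1;0 0 0 0 1"}}

```text
clock: 13.85
position: [0.4315, 0.1992, 0.2442]
ee_rot: [-3.14, 0.067, -0.001]
force: [-0.1, -0.7, -0.1]
width: 1.0
gripper_force: 0.0
```

Run:
```python
from h import *
p=vision.get_image("wrist")
for d in cut_out("cup_1",p)[:2]:
    w=cloud(p,d["mask"]); t=w[w[:,2]>.083]; print(d["confidence"],d["point"],np.round(t.mean(0),4),np.round(t.min(0),4),np.round(t.max(0),4),len(t))
    if len(t)>200: need([*(t.min(0)+t.max(0))[:2]/2,.041])
```

```text
0.84 [172.2, 310.9] [0.4396 0.2077 0.09  ] [0.4218 0.1904 0.0831] [0.4563 0.2248 0.0927] 993
t 13.95 pos [0.4324 0.1966 0.2439] yaw -2.73 F [-0.71 -0.15  0.24] w 0.999 gf 0.0
need cm [ 0.6  -1.13 20.29]
```

>>> {"op": "play_rows", "data": {"increments": "0.6 -1.1 3 0 1;0 0 4 0 1;0 0 4 0 1;0 0 4 0 1;0 0 3.5 0 1"}}

```text
clock: 14.37
position: [0.4387, 0.2059, 0.0566]
ee_rot: [3.14, -0.079, -0.0]
force: [0.4, -1.0, -0.4]
width: 0.999
gripper_force: 0.0
```

>>> {"op": "play_rows", "data": {"increments": "0 0 1.6 0 1;0 0 0 0 0.3;0 0 0 0 0;0 0 0 0 0;0 0 0 0 0", "grip_force": 5}}

```text
clock: 14.78
position: [0.4395, 0.2079, 0.0442]
ee_rot: [-3.139, 0.076, -0.004]
force: [0.4, 0.3, 0.2]
width: 0.76
gripper_force: 0.0
```

```bash
python3 -c "
from h import *
need([.4391,.2076,.041])"
```

```text
t 14.78 pos [0.4395 0.2079 0.0442] yaw -2.76 F [0.43 0.34 0.21] w 0.76 gf 0.0
need cm [-0.04  0.03  0.32]
```

>>> {"op": "play_rows", "data": {"increments": "0 0 0.3 0 0;0 0 0 0 -0.2;0 0 0 0 -0.4;0 0 0 0 -0.6;0 0 0 0 -1", "grip_force": 5}}

```text
clock: 15.2
position: [0.4381, 0.2076, 0.0398]
ee_rot: [-3.141, 0.074, -0.001]
force: [-0.8, -0.8, -0.1]
width: 0.401
gripper_force: 0.7
```

>>> {"op": "play_rows", "data": {"increments": "0 0 0 0 -1;0 0 0 0 -1;0 0 0 0 -1;0 0 0 0 -1;0 0 0 0 -1"}}

```text
clock: 15.62
position: [0.4381, 0.2076, 0.0398]
ee_rot: [3.141, -0.074, 0.0]
force: [-0.7, -0.2, 5.0]
width: 0.39
gripper_force: 5.0
```

>>> {"op": "play_rows", "data": {"increments": "0 0 -1 0 -1;0 0 -3 0 -1;0 0 -3.5 0 -1;0 0 -3.5 0 -1;0 0 -3.5 0 -1"}}

```text
clock: 16.03
position: [0.4372, 0.2075, 0.1864]
ee_rot: [3.141, -0.073, -0.002]
force: [0.8, -0.0, -2.1]
width: 0.393
gripper_force: 5.0
```

```bash
python3 v.py; python3 -c "
from h import *
need([.5655,.0222,.2])"
```

```text
t 16.03 pos [0.4372 0.2075 0.1864] yaw -2.67 F [ 0.79 -0.04 -2.1 ] w 0.393 gf 4.999716669553891
need cm [22.59 49.05 -6.38]
-56 20.1 24; -50 18.2 87; -44 17.4 35; -38 17.5 45; -32 17.5 56; -26 17.5 47; -20 17.6 59; -14 17.4 69; -8 17.5 71; -2 17.5 77; 4 17.5 94; 10 17.7 26; t 16.08 pos [0.4402 0.2096 0.193 ] yaw -2.66 F [2.71 1.13 3.9 ] w 0.389 gf 4.999873065389693
need cm [13.39 18.14 -0.69]
```

>>> {"op": "play_rows", "data": {"increments": "2 2.6 -0.5 0 -1;2.4 3.2 0 0 -1;2.4 3.2 0 0 -1;2.4 3.2 0 0 -1;2.4 3.2 0 0 -1", "grip_force": 4}}

```text
clock: 16.5
position: [0.5471, 0.0467, 0.1899]
ee_rot: [-3.141, 0.073, -0.0]
force: [0.6, 0.3, -1.0]
width: 0.389
gripper_force: 4.0
```

>>> {"op": "play_rows", "data": {"increments": "1.9 2.7 0 0 -1;0 0 1.5 0 -1;0 0 1 0 -1;0 0 0 0 -1;0 0 0 0 -1"}}

```text
clock: 16.92
position: [0.5632, 0.0216, 0.1641]
ee_rot: [-3.14, 0.071, 0.003]
force: [-0.1, -0.6, -1.8]
width: 0.382
gripper_force: 4.0
```

```bash
python3 v.py; python3 -c "
from h import *
need([.5665,.0222,.1455])"
```

```text
t 16.92 pos [0.5632 0.0216 0.1641] yaw -2.6 F [-0.15 -0.57 -1.83] w 0.382 gf 3.998463344760239
need cm [ 9.08 31.08 -8.62]
-80 19.5 75; -74 17.1 44; -56 20.2 42; -50 18.2 74; -44 17.7 40; -38 17.7 47; -32 17.7 45; -26 17.7 53; -20 17.7 58; -14 17.8 66; -8 17.8 76; -2 17.8 78; 4 17.8 88; 10 18.0 42; t 16.97 pos [0.5637 0.0218 0.1648] yaw -2.58 F [ 0.86  0.6  -0.58] w 0.386 gf 3.9984261570498347
need cm [ 0.28 -0.05  1.93]
```

>>> {"op": "play_rows", "data": {"increments": "0.2 0 0.6 0 -1;0 0 0.7 0 -1;0 0 0.6 0 -1;0 0 0 0 -1;0 0 0 0 -1"}}

```text
clock: 17.38
position: [0.5659, 0.0205, 0.1451]
ee_rot: [3.141, -0.073, -0.002]
force: [-0.5, 1.3, -1.2]
width: 0.38
gripper_force: 4.0
```

>>> {"op": "play_rows", "data": {"increments": "-0.55 0 0.03 0 -1;-0.55 0 0.09 0 -1;-0.54 0 0.14 0 -1;-0.52 0 0.2 0 -1;-0.49 0 0.25 0 -1", "grip_force": 4}}

```text
clock: 17.8
position: [0.5393, 0.0217, 0.1386]
ee_rot: [3.141, -0.074, 0.001]
force: [0.5, 0.8, -1.4]
width: 0.379
gripper_force: 4.0
```

```bash
python3 t.py
```

```text
t 17.8 pos [0.5393 0.0217 0.1386] yaw -2.7 F [ 0.54  0.82 -1.42] w 0.379 gf 3.999670955072361
need cm [-0.05 -0.17 -0.05]
P rel tip: along 52.3 perp -0.2 mm
-60 17.9 235; -56 10.6 45; -52 10.4 42; -48 10.6 35; -44 10.4 43; -40 10.5 43; -36 10.4 45; -32 10.4 51; -28 10.3 47; -24 10.5 53; -20 10.5 46; -8 18.9 25; -4 17.9 128; 0 16.0 69; 4 16.1 73; 8 16.3 71; 12 16.2 82; 16 16.4 85; 20 16.4 88; 24 16.5 92; 28 16.7 97; 32 16.6 110; 36 16.7 108; 40 16.8 118; 44 16.8 123; 48 17.0 95;
```

>>> {"op": "play_rows", "data": {"increments": "-0.05 -0.15 0 0 -1;0.15 0 0.26 0 -1;0.15 0 0.26 0 -1;0.15 0 0.26 0 -1;0 0 0 0 -1"}}

```text
clock: 18.27
position: [0.5441, 0.0228, 0.13]
ee_rot: [3.141, -0.074, -0.001]
force: [0.1, 0.2, -1.9]
width: 0.376
gripper_force: 4.0
```

```bash
python3 t.py
```

```text
t 18.27 pos [0.5441 0.0228 0.13  ] yaw -2.71 F [ 0.12  0.22 -1.93] w 0.376 gf 3.9997075274550298
need cm [-0.53 -0.04 -0.91]
P rel tip: along 42.5 perp 0.0 mm
-60 17.5 255; -56 10.8 41; -52 10.5 44; -48 10.3 43; -44 10.4 49; -40 10.5 44; -36 10.4 55; -32 10.4 48; -28 10.8 14; -16 19.7 46; -12 18.2 131; -8 17.0 74; -4 17.0 72; 0 16.8 80; 4 16.9 86; 8 16.9 89; 12 16.9 90; 16 16.8 97; 20 16.8 108; 24 16.8 104; 28 16.8 112; 32 16.8 127; 36 16.8 126; 40 17.0 39;
```

It slides on, so this is the wide one. I'll continue home.

>>> {"op": "play_rows", "data": {"increments": "0.2 -0.03 0.35 0 -1;0.2 0 0.35 0 -1;0.2 0 0.35 0 -1;0.2 0 0.35 0 -1;0 0 0 0 -1"}}

```text
clock: 18.73
position: [0.5522, 0.0226, 0.1159]
ee_rot: [3.141, -0.074, -0.001]
force: [0.7, -0.6, -1.9]
width: 0.376
gripper_force: 4.0
```

>>> {"op": "play_rows", "data": {"increments": "0.2 0 0.35 0 -1;0.2 0 0.35 0 -1;0.2 0 0.35 0 -1;0.2 0 0.35 0 -1;0 0 0 0 -1"}}

```text
clock: 19.15
position: [0.5602, 0.0222, 0.102]
ee_rot: [3.141, -0.074, -0.0]
force: [0.6, -0.8, -2.3]
width: 0.375
gripper_force: 4.0
```

```bash
python3 t.py
```

```text
t 19.15 pos [0.5602 0.0222 0.102 ] yaw -2.72 F [ 0.62 -0.83 -2.29] w 0.375 gf 4.000058933288528
need cm [-2.14 -0.02 -3.71]
P rel tip: along 10.1 perp -0.0 mm
-60 19.5 266; -48 19.9 53; -44 18.2 129; -40 17.1 73; -36 17.1 76; -32 17.1 77; -28 17.0 94; -24 16.9 92; -20 16.8 87; -16 16.9 95; -12 16.9 111; -8 16.9 106; -4 16.8 120; 0 16.7 126; 4 16.7 126; 8 17.0 27;
```

>>> {"op": "play_rows", "data": {"increments": "0.2 0 0.35 0 -1;0.2 0 0.35 0 -1;0.1 0 0.17 0 -1;0.1 0 0.17 0 -1;0 0 0 0 -1"}}

```text
clock: 19.62
position: [0.566, 0.0222, 0.0921]
ee_rot: [3.141, -0.074, -0.0]
force: [2.0, -0.8, -1.2]
width: 0.373
gripper_force: 4.0
```

```bash
python3 t.py
```

```text
t 19.62 pos [0.566  0.0222 0.0921] yaw -2.71 F [ 2.03 -0.77 -1.19] w 0.373 gf 3.999938897204629
need cm [-2.72  0.   -4.7 ]
P rel tip: along -1.3 perp -0.1 mm
-60 22.4 140; -56 20.1 73; -52 17.7 126; -48 17.2 75; -44 17.2 77; -40 17.1 86; -36 17.2 84; -32 17.1 95; -28 17.2 97; -24 17.1 102; -20 17.1 110; -16 17.2 113; -12 17.0 121; -8 17.1 129; -4 17.0 50;
```

>>> {"op": "play_rows", "data": {"increments": "0.1 0 0.17 0 -1;0.1 0 0.17 0 -1;0 0 0 0 -1;0 0 0 0 -1"}}

```text
clock: 20.0
position: [0.568, 0.022, 0.0888]
ee_rot: [3.141, -0.074, 0.0]
force: [-0.4, -2.0, 0.7]
width: 0.374
gripper_force: 4.0
```

```bash
python3 t.py
```

```text
t 20.0 pos [0.568  0.022  0.0888] yaw -2.71 F [-0.39 -1.95  0.72] w 0.374 gf 4.000025840405215
need cm [-2.92  0.   -5.03]
P rel tip: along -5.2 perp -0.2 mm
-60 22.4 147; -56 20.0 81; -52 17.5 128; -48 17.3 77; -44 17.1 84; -40 17.3 86; -36 17.2 92; -32 17.2 95; -28 17.1 105; -24 17.1 107; -20 17.1 116; -16 17.1 125; -12 17.2 122; -8 17.3 56;
```

>>> {"op": "play_rows", "data": {"increments": "0 0 0 0 -0.1;0 0 0 0 0.1;0 0 0 0 0.1;0 0 0 0 0.1;0 0 0 0 0.1"}}

```text
clock: 20.47
position: [0.5679, 0.0222, 0.0889]
ee_rot: [-3.141, 0.074, 0.0]
force: [-0.2, 0.5, 0.2]
width: 0.549
gripper_force: 0.0
```

>>> {"op": "play_rows", "data": {"increments": "-0.2 0 -0.35 0 0.1;-0.2 0 -0.35 0 0.1;0 0 0 0 0.1;0 0 0 0 0.1"}}

```text
clock: 20.8
position: [0.564, 0.0223, 0.0964]
ee_rot: [3.141, -0.074, 0.001]
force: [-0.1, -0.5, -0.1]
width: 0.551
gripper_force: 0.0
```

```bash
python3 t.py
```

```text
t 20.8 pos [0.564  0.0223 0.0964] yaw -2.7 F [-0.11 -0.52 -0.14] w 0.551 gf 0.0
need cm [-2.52  0.01 -4.28]
P rel tip: along 3.4 perp -0.5 mm
-60 22.2 139; -56 19.9 68; -52 17.7 119; -48 17.2 72; -44 17.1 76; -40 17.2 79; -36 17.1 83; -32 17.0 84; -28 17.0 98; -24 16.9 98; -20 16.9 100; -16 16.9 102; -12 17.0 108; -8 16.9 129; -4 16.8 125; 0 16.9 58;
```

>>> {"op": "play_rows", "data": {"increments": "0 0 0 0 -0.4;0 0 0 0 -1;0 0 0 0 -1;0 0 0 0 -1;0 0 0 0 -1", "grip_force": 5}}

```text
clock: 21.27
position: [0.5639, 0.0221, 0.0958]
ee_rot: [3.141, -0.074, -0.0]
force: [0.3, -1.0, -0.2]
width: 0.374
gripper_force: 5.0
```

>>> {"op": "play_rows", "data": {"increments": "-0.2 0 -0.35 0 -1;-0.2 0 -0.35 0 -1;-0.2 0 -0.35 0 -1;-0.2 0 -0.35 0 -1;-0.2 0 -0.35 0 -1"}}

```text
clock: 21.68
position: [0.5536, 0.0228, 0.1139]
ee_rot: [3.141, -0.074, -0.0]
force: [1.2, -1.1, -0.6]
width: 0.373
gripper_force: 5.0
```

```bash
python3 t.py
```

```text
t 21.68 pos [0.5536 0.0228 0.1139] yaw -2.7 F [ 1.21 -1.14 -0.58] w 0.373 gf 4.999129429052118
need cm [-1.48  0.01 -2.52]
P rel tip: along 23.8 perp -0.2 mm
-60 17.6 285; -56 10.4 54; -52 10.4 48; -36 20.1 54; -32 18.3 124; -28 17.2 75; -24 17.3 72; -20 17.2 76; -16 17.2 86; -12 17.3 86; -8 17.1 91; -4 17.1 96; 0 17.1 100; 4 17.1 107; 8 17.1 120; 12 17.0 118; 16 16.9 129; 20 17.0 77;
```

>>> {"op": "play_rows", "data": {"increments": "-0.2 0 -0.35 0 -1;-0.2 0 -0.35 0 -1;-0.2 0 -0.35 0 -1;-0.2 0 -0.35 0 -1;-0.2 0 -0.35 0 -1"}}

```text
clock: 22.15
position: [0.5437, 0.0233, 0.1313]
ee_rot: [3.141, -0.074, -0.0]
force: [1.3, -0.0, -1.9]
width: 0.377
gripper_force: 5.0
```

>>> {"op": "play_rows", "data": {"increments": "-0.2 0 -0.35 0 -1;-0.2 0 -0.35 0 -1;-0.2 0 -0.35 0 -1;0 0 0 0 -1"}}

```text
clock: 22.48
position: [0.5379, 0.0236, 0.1422]
ee_rot: [-3.141, 0.074, -0.001]
force: [-0.1, -0.0, -0.6]
width: 0.376
gripper_force: 5.0
```

```bash
python3 t.py
```

```text
t 22.48 pos [0.5379 0.0236 0.1422] yaw -2.7 F [-0.13 -0.01 -0.63] w 0.376 gf 4.999147889320739
need cm [0.09 0.02 0.31]
P rel tip: along 56.2 perp -0.8 mm
-60 16.6 215; -56 10.0 32; -52 10.3 40; -48 10.2 39; -44 10.1 40; -40 10.4 41; -36 10.3 45; -32 10.3 45; -28 10.4 47; -24 10.1 50; -20 10.4 45; -4 20.7 43; 0 19.2 131; 4 17.8 70; 8 17.8 73; 12 17.9 76; 16 17.8 86; 20 17.7 84; 24 17.8 93; 28 17.7 96; 32 17.7 101; 36 17.6 101; 40 17.6 112; 44 17.5 121; 48 17.6 125; 52 17.5 95;
```

>>> {"op": "play_rows", "data": {"increments": "0.27 0 -0.13 0 -1;0.52 0 -0.25 0 -1;0.55 0 -0.2 0 -1;0.57 0 -0.14 0 -1;0.58 0 -0.08 0 -1", "grip_force": 4}}

```text
clock: 22.95
position: [0.5637, 0.0222, 0.1496]
ee_rot: [3.141, -0.074, 0.0]
force: [0.3, 0.2, -1.6]
width: 0.379
gripper_force: 4.0
```

>>> {"op": "play_rows", "data": {"increments": "0.58 0 -0.03 0 -1;0.2 0 0 0 -1;0 0 0 0 -1"}}

```text
clock: 23.2
position: [0.5713, 0.0219, 0.1495]
ee_rot: [-3.141, 0.074, -0.0]
force: [0.1, 0.6, -1.3]
width: 0.375
gripper_force: 4.0
```

```bash
python3 v.py
```

```text
t 23.2 pos [0.5713 0.0219 0.1495] yaw -2.71 F [ 0.14  0.62 -1.28] w 0.375 gf 3.999670149078156
need cm [  8.35  31.13 -10.05]
-80 19.8 73; -74 18.1 15; -62 21.0 20; -56 19.3 84; -50 18.3 38; -44 18.3 39; -38 18.2 44; -32 18.2 54; -26 18.1 54; -20 18.1 52; -14 18.0 68; -8 18.0 74; -2 18.0 85; 4 18.0 91; 10 18.0 43;
```

>>> {"op": "play_rows", "data": {"increments": "0 0 -1 0 -1;0 0 -2.5 0 -1;0 0 -3 0 -1;0 -0.5 -2 0 -1;0.4 -2.6 -1 0 -1", "grip_force": 8}}

```text
clock: 23.67
position: [0.577, 0.0482, 0.2487]
ee_rot: [3.138, -0.084, 0.007]
force: [1.7, -0.6, -2.1]
width: 0.373
gripper_force: 8.0
```

>>> {"op": "play_rows", "data": {"increments": "0.5 -3.8 0 0 -1;0.5 -3.8 0 0 -1;0.5 -3.8 0 0 -1;0.5 -3.8 0 0 -1;0.5 -3.8 0 0 -1"}}

```text
clock: 24.08
position: [0.6099, 0.2431, 0.2458]
ee_rot: [-3.14, 0.074, -0.001]
force: [0.8, -0.2, -1.7]
width: 0.378
gripper_force: 8.0
```

>>> {"op": "play_rows", "data": {"increments": "0.4 -3 0 0 -1;0.1 -2 0 0 -1;0 0 0 0 -1;0 0 0 0 -1"}}

```text
clock: 24.42
position: [0.6166, 0.2927, 0.245]
ee_rot: [-3.14, 0.07, 0.001]
force: [0.7, 0.8, -1.7]
width: 0.374
gripper_force: 8.0
```

```bash
sed -i 's/\[:1\]:$/[1:]:/' v2.py; sed -i 's/cut_out(q,p)\[1:\]/cut_out(q,p)[:1]/' v2.py; python3 v2.py
```

```text
t 24.42 pos [0.6166 0.2927 0.245 ] yaw -2.54 F [ 0.69  0.79 -1.71] w 0.374 gf 7.999578555391054
need cm [ 4.94 58.41 -0.53]
-62 20.9 32; -56 18.8 79; -50 18.3 34; -44 18.2 39; -38 18.2 45; -32 18.2 48; -26 18.1 54; -20 18.1 59; -14 18.0 62; -8 18.0 76; -2 18.0 82; 4 18.0 90; 10 18.0 51; 
storage_box 0.88 [[0.5395, 0.209, 0.0024], [0.6325, 0.2872, 0.0048], [0.6992, 0.3703, 0.0467]]
((619.5753173828125, 289.99560546875), (160.34190368652344, 158.4319305419922), 86.37281799316406)
```

>>> {"op": "play_rows", "data": {"increments": "0 0 4 0 -1;0 0 4 0 -1;0 0 4 0 -1;0 0 3.5 0 -1;0 0 2 0 -1"}}

```text
clock: 24.93
position: [0.616, 0.2873, 0.0659]
ee_rot: [3.137, -0.078, -0.006]
force: [-0.1, -0.8, -2.1]
width: 0.375
gripper_force: 8.0
```

>>> {"op": "play_rows", "data": {"increments": "0 0 0.8 0 -1;0 0 0.4 0 -1;0 0 0 0 -1;0 0 0 0 -1", "grip_force": 5}}

```text
clock: 25.27
position: [0.6186, 0.2912, 0.0597]
ee_rot: [-3.139, 0.075, -0.004]
force: [-1.1, -0.6, -0.6]
width: 0.373
gripper_force: 5.0
```

>>> {"op": "play_rows", "data": {"increments": "0 0 0.4 0 -1;0 0 0.3 0 -1;0 0 0.2 0 -1;0 0 0 0 -1;0 0 0 0 -1"}}

```text
clock: 25.68
position: [0.6178, 0.2912, 0.0492]
ee_rot: [-3.14, 0.074, -0.002]
force: [0.6, 0.3, 1.5]
width: 0.373
gripper_force: 5.0
```

```bash
python3 v.py
```

```text
t 25.68 pos [0.6178 0.2912 0.0492] yaw -2.7 F [0.62 0.3  1.46] w 0.373 gf 5.000067297332862
need cm [  4.99  58.25 -20.1 ]
-62 49.9 1204; -56 19.3 89; -50 18.2 39; -44 18.2 37; -38 18.2 45; -32 18.2 50; -26 18.2 51; -20 18.2 61; -14 18.2 59; -8 18.1 77; -2 18.1 78; 4 18.1 88; 10 18.1 59;
```

The cup is upright and on or within 1 mm of the floor. I'll nudge it down and release.

>>> {"op": "play_rows", "data": {"increments": "0 0 0.1 0 -1;0 0 0 0 -0.3;0 0 0 0 -0.1;0 0 0 0 0.1;0 0 0 0 0.1", "grip_force": 3}}

```text
clock: 26.15
position: [0.6169, 0.2909, 0.0473]
ee_rot: [3.14, -0.074, -0.001]
force: [0.3, 0.7, -0.1]
width: 0.531
gripper_force: 0.0
```

>>> {"op": "play_rows", "data": {"increments": "0 0 0 0 0.1;0 0 -1 0 0.1;0 0 -2.5 0 0.1;0 0 -4 0 0.1;0 0 -4 0 0.3"}}

```text
clock: 26.57
position: [0.6164, 0.2906, 0.1636]
ee_rot: [3.14, -0.074, -0.004]
force: [0.8, 0.7, 1.1]
width: 0.583
gripper_force: 0.0
```

>>> {"op": "play_rows", "data": {"increments": "0 0 -4 0 0.5;0 0 -2 0 1;-3.5 0 0 0 1;-3.5 0 0 0 1;-3 0 0 0 1"}}

```text
clock: 26.98
position: [0.5156, 0.2961, 0.2239]
ee_rot: [-3.14, 0.074, -0.001]
force: [-0.3, 0.2, 0.7]
width: 0.938
gripper_force: 0.0
```

>>> {"op": "play_rows", "data": {"increments": "-3.5 0 -1 0 1;-3.5 0 0 0 1;0 0 0 0 1;0 0 0 0 1"}}

```text
clock: 27.32
position: [0.4458, 0.2996, 0.2341]
ee_rot: [-3.14, 0.069, -0.002]
force: [0.3, -0.7, 0.6]
width: 1.0
gripper_force: 0.0
```

Run:
```python
from h import *
p=vision.get_image("scene"); save(p,"pics/end.png")
for q in ("cup_1","torch","jar","tealights"):
  for d in cut_out(q,p)[:2]:
    w=cloud(p,d["mask"]); print(q,round(d["confidence"],2),np.round(d["point"]),np.round(np.percentile(w,[2,50,98],0),3).tolist())
need([.5,.2,.3])
```

```text
cup_1 0.9 [227. 214.] [[0.603, -0.323, 0.002], [0.651, -0.283, 0.055], [0.661, -0.27, 0.097]]
cup_1 0.64 [268. 438.] [[0.605, 0.274, 0.01], [0.629, 0.29, 0.072], [0.636, 0.307, 0.098]]
torch 0.91 [296. 343.] [[0.683, 0.07, -0.001], [0.769, 0.091, 0.066], [0.778, 0.108, 0.133]]
jar 0.61 [137. 225.] [[0.268, -0.447, 0.001], [0.36, -0.376, 0.059], [0.375, -0.356, 0.089]]
tealights 0.79 [278. 256.] [[0.689, -0.179, 0.0], [0.758, -0.132, 0.019], [0.814, -0.088, 0.025]]
t 27.57 pos [0.4486 0.2987 0.2326] yaw -2.79 F [0.02 0.09 0.99] w 0.999 gf 0.0
need cm [ 5.62  9.61 -6.74]
```

View pics/end.png

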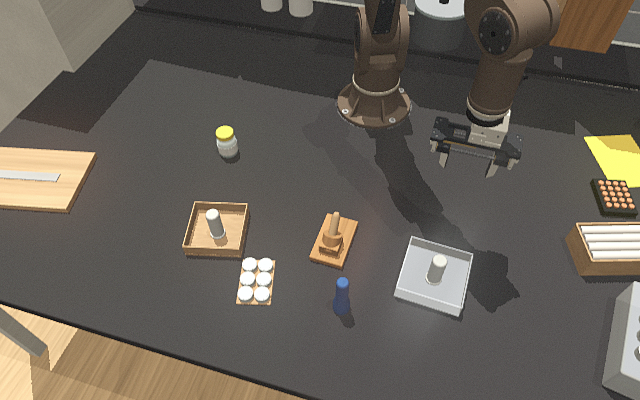

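The final view shows both cups upright, at (225,215) in the card box and (268,438) in the clear box. The torch, jar and tealights have not moved.

```bash
python3 -c "
from cell import job
print(job.sign_off())"
```

```text
the job is handed in; nothing more can be done
None
```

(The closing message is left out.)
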